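# Check that the clamps on a glued picture frame are tight

### The arm

A 6-joint arm with a two-finger parallel gripper is mounted at the origin on the work surface. World frame = base frame: x ahead of the robot, y to its left, z up, the work surface at z = 0. Lengths are in m, angles in rad, forces in N, time in s.
With the tool pointing down it reaches from about 0.275 to 0.85 m from the base axis. Payload 5.2 kg.
Tool frame: the origin (TCP) lies midway between the tips of the shut fingers; the grasp point (between the pads) lies 19 mm behind it; x points along the fingers, z is the direction in which the jaws open and shut, and the axes are right-handed (so a half turn about x gives the same grasp; the last joint's range is limited). The gripper opens to 85 mm and grips with 20 to 120 N. Pads are 22 mm wide; open, the fingers measure 114 mm over their backs; the gripper's body (76 mm by 85 mm) begins 54 mm behind the grasp point. The pads swing forward as they close: fully open they stand 13 mm farther back than shut.
Start: joints at [-1.385, 0.259, 1.535, -0, 1.348, -0.203], TCP at [0.209, -0.509, 0.207] pointing down, gripper open.
Joint ranges: [-3.14, 3.14], [-0.91, 2.08], [0.19, 2.58], [-1.22, 4.36], [0.22, 2.71], [-3.12, 3.12]. Speed limits (rad/s): [2.57, 2.57, 3.14, 3.14, 3.14, 3.14].

### API

Orientations are given as a rotation vector (axis times angle).
In Python, from workcell import robot gives the robot as it stands. Calls block until the motion is done:
- robot.move_to(position, orientation): joint-space move of the TCP to a pose.
- robot.servo_line(position, rot=None, feed=0.15, f_stop=None): straight line of the TCP; rot=None keeps the orientation; feed is the mean speed in m/s. With f_stop (N) it stops when the force on the tool has changed by that much, and returns True; else False.
- robot.set_joints(angles): joint-space move.
- robot.command_gripper(opening): finger opening in m; the grip force is fixed at half the most; returns when the fingers have stopped.
- robot.wait(seconds).
- robot.ik(position, orientation): joint angles nearest the present ones, or None.
- robot.sense(): the state.
- robot.camera(name): name is "scene" or "side" or "wrist"; returns a dict with "frame" (384x512x3 uint8, blue, green, red), "z_map" (384x512 float32, m along the optical axis (not along the pixel's ray), 0 where there is no reading), "fx", "fy", "cx", "cy" (pixels), "D" ([k1, k2, p1, p2, k3] as OpenCV has them; the pictures are not rectified), "extrinsics" (4x4, takes a point from world to camera coordinates). Camera axes: x right, y down, z forward; pixel columns grow to the right and rows downward; lengths in m; the calibration is good to about 2 mm. A picture is of the moment at which its call begins.
A pose or a line that the arm cannot do raises robot.Unreachable and nothing moves.
- robot.job_done(): hands the job in, once; it reports no verdict.
The state is a dict: "time_s": time; "joints": joint angles; "qvel": joint speeds; "joint_efforts": joint torques, N m; "ee_pos": TCP position; "ee_rot": TCP orientation; "wrist_force": force on the tool from outside, world axes, zero at the start; "moment": the same for the moment, N m; "grip_width": finger opening in m.
Only numpy, scipy, OpenCV 4.12 (cv2) and the standard library are available. Lean on these libraries where they do the work, as an engineer would, in place of code of your own. Each camera call takes 0.05 s, during which the arm holds its last target.

### The job

The picture frame has just been glued and two one-hand bar clamps hold it: check that both are still tight, first the left one, then the right one. With the backs or tips of your fingers press the clamp's trigger in towards its handle until it comes up firm, short of the handle, keep it pressed firmly for a good second without straining it, then let it come right out again. Only push the triggers from the front: grip nothing, keep off the handles and the picture, and leave everything else on the bench where it is.

Things in the scene. Friction and masses are not known exactly. Their poses are not given: they have to be found in the camera images.
- frame: The picture: plaster street relief with a teal door in a brown wooden frame 170 x 320 x 26 mm, face up on a plywood board 300 x 460 x 18 mm screwed to the bench (does not move). Origin on the bench top under the middle of the frame; x across the 170 mm side, roughly away from the robot, y along the 320 mm side, to the left. Frame top 50 mm above the bench.
- clamp_a: One of two like one-hand bar clamps across the frame, left or right, does not move. Origin on the bench under mid-jaws; x along its bar to its handle end = the way its trigger is pressed (one clamp's handle is on the far side, the other's on the near side). Bar 7 mm wide, x -105 to 185 mm, top 94 mm above the bench; black head 28 mm wide, x 96 to 162, top 104; trigger pin at x 112, height 98.
- handle_a: The black upright pistol handle of clamp_a; same origin and axes as clamp_a. 31 mm thick, 26 mm wide, from the head up to about 198 mm above the bench, leaning back 0.15 rad; its front face is at x = about 140 mm at the head and 148 mm at the height of the trigger's tip.
- trigger_a (a joint): Angle (rad) of clamp_a's trigger about its pin: 0 = right out, where its spring returns it; grows as the tip is pressed to the clamp's +x, towards the handle. The spring takes 0.5 to 2.5 N at the tip, then there is a firm, slightly elastic stop somewhere between 0.25 and 0.40 rad (16 to 27 mm of travel at the tip). It would touch the handle at about 0.6 rad.
- press_a (a point): Where to press clamp_a's trigger: on its front face near the tip, 160 mm above the bench when out. The trigger is a grey lever 20 mm wide, 11 mm thick, upright in front of the handle, tip 173 mm above the bench. Axes turn with it: x into the face (to the handle), y across, z up along it; pin 19 mm to +x and 62 mm below. At least 100 mm before the face, above the bar, is free.
- clamp_b: One of two like one-hand bar clamps across the frame, left or right, does not move. Origin on the bench under mid-jaws; x along its bar to its handle end = the way its trigger is pressed (one clamp's handle is on the far side, the other's on the near side). Bar 7 mm wide, x -105 to 185 mm, top 94 mm above the bench; black head 28 mm wide, x 96 to 162, top 104; trigger pin at x 112, height 98.
- handle_b: The black upright pistol handle of clamp_b; same origin and axes as clamp_b. 31 mm thick, 26 mm wide, from the head up to about 198 mm above the bench, leaning back 0.15 rad; its front face is at x = about 140 mm at the head and 148 mm at the height of the trigger's tip.
- trigger_b (a joint): Angle (rad) of clamp_b's trigger about its pin: 0 = right out, where its spring returns it; grows as the tip is pressed to the clamp's +x, towards the handle. The spring takes 0.5 to 2.5 N at the tip, then there is a firm, slightly elastic stop somewhere between 0.25 and 0.40 rad (16 to 27 mm of travel at the tip). It would touch the handle at about 0.6 rad.
- press_b (a point): Where to press clamp_b's trigger: on its front face near the tip, 160 mm above the bench when out. The trigger is a grey lever 20 mm wide, 11 mm thick, upright in front of the handle, tip 173 mm above the bench. Axes turn with it: x into the face (to the handle), y across, z up along it; pin 19 mm to +x and 62 mm below. At least 100 mm before the face, above the bar, is free.
- glue: Bystander, to be left alone: white glue bottle, 52 mm across, 140 mm high, on the board's right end; origin under its middle.
- cork_block: Bystander, to be left alone: cork sanding block 70 x 45 x 32 mm on the board's left end; origin under its middle.
- offcut: Bystander, to be left alone: offcut of brown moulding 24 x 55 x 26 mm on the board's far strip between the clamps; origin under its middle.
- mallet: Bystander, to be left alone: wooden carver's mallet lying, head 76 mm across and 100 mm long, 293 mm in all, on the bench to the left; origin on the bench under it.
- chisel: Bystander, to be left alone: chisel lying, 240 mm long, on the bench at the near right; origin on the bench under it.
- brush: Bystander, to be left alone: flat paint brush lying, 200 mm long, on the bench to the right; origin on the bench under it.
- tin: Bystander, to be left alone: bare metal tin 74 mm across, 90 mm high, on the bench to the right; origin under its middle.
- tape: Bystander, to be left alone: roll of paper tape lying flat, 90 mm across, 25 mm high, on the bench at the near left; origin under its middle.

How it is judged:
By the outcome, as a careful person would: the job done as asked, in the order asked, and still so for the second after the job is handed in, with the robot touching nothing.
It also fails if it takes over 51 s, if anything falls off the work surface, if the arm or the gripper's body presses on something with over 40 N, if the wrist force passes 120 N, or if a joint passes its speed limit or range.

## Working session

There is one attempt and no reset: what is moved stays moved. The work goes in short steps, each a Python script; the robot and the scene stay as the last script left them, time stands still between calls to the robot, and variables do not carry over. Pictures are saved under pics/ and viewed, and the job is handed in when it is done.

```bash
ls; mkdir -p pics
python3 - <<'E'
from workcell import robot
import cv2,numpy as np,pickle
s=robot.sense();print(s)
for n in ["scene","side"]:
    c=robot.camera(n);pickle.dump(c,open(f"{n}0.pkl","wb"));cv2.imwrite(f"pics/{n}0.png",c["frame"])
    print(n,c["fx"],c["fy"],c["cx"],c["cy"],c["D"],c["extrinsics"], (c["z_map"]>0).mean())
E
```

```text
pics
{'time_s': 0.0, 'joints': array([-1.38484072e+00,  2.59339700e-01,  1.53610808e+00, -1.86381045e-05,
        1.34802995e+00, -2.02799232e-01]), 'qvel': array([ 0.00126613,  0.00088796, -0.00018283,  0.00079843,  0.00105628,
       -0.00101735]), 'joint_efforts': array([-6.79601708e-04, -4.46037018e+01, -2.90571409e+01, -4.26418601e-04,
        1.16356165e-02,  1.32916824e-06]), 'ee_pos': array([ 0.20837301, -0.50835474,  0.20576651]), 'ee_rot': array([ 0.91951785,  1.36976877, -0.91732337]), 'wrist_force': array([ 0.39644925, -0.02394624, -0.06653977]), 'moment': array([0.03056013, 0.01928251, 0.02857333]), 'grip_width': 0.08545102901459838}
scene 367.0716322627319 367.0716322627319 250.27436957932127 189.7498644116196 [-0.05577631  0.          0.          0.          0.        ] [[ 0.12513733  0.9920852  -0.01037306 -0.05164319]
 [ 0.59299361 -0.08317171 -0.80090015 -0.18566749]
 [-0.79542393  0.09407134 -0.59870807  1.63171208]
 [ 0.          0.          0.          1.        ]] 0.9962005615234375
side 483.7687661359077 483.7687661359077 252.40606959719577 190.88510170815175 [-0.10918069  0.          0.          0.          0.        ] [[-0.75092175 -0.66033273  0.00878725  0.36416572]
 [-0.46582435  0.52020374 -0.71581823  0.33368601]
 [ 0.46810705 -0.5416168  -0.69823137  1.51349066]
 [ 0.          0.          0.          1.        ]] 0.9958546956380209
```

View pics/scene0.png

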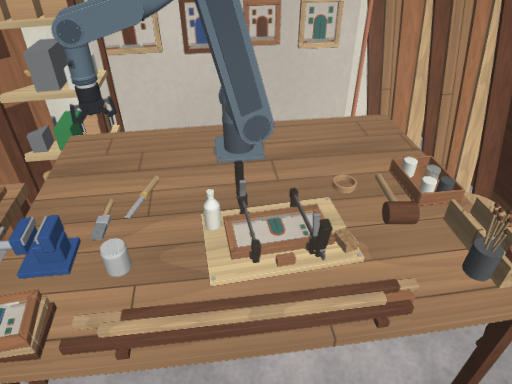

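View pics/side0.png

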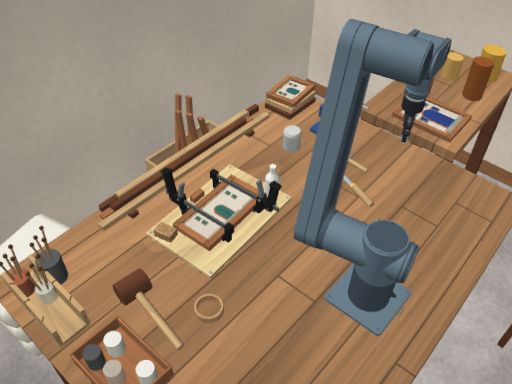

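```bash
cat > h.py <<'E'
import cv2,numpy as np,pickle
def cloud(c):
    K=np.array([[c["fx"],0,c["cx"]],[0,c["fy"],c["cy"]],[0,0,1]])
    h,w=c["z_map"].shape
    u,v=np.meshgrid(np.arange(w),np.arange(h))
    p=cv2.undistortPoints(np.stack([u,v],-1).reshape(-1,1,2).astype(float),K,np.array(c["D"])).reshape(h,w,2)
    z=c["z_map"].astype(float)
    P=np.dstack([p*z[...,None],z])
    E=np.array(c["extrinsics"]);R,t=E[:3,:3],E[:3,3]
    W=(P-t)@R
    W[z<=0]=np.nan
    return W
def proj(c,X):
    K=np.array([[c["fx"],0,c["cx"]],[0,c["fy"],c["cy"]],[0,0,1]]);E=np.array(c["extrinsics"])
    return cv2.projectPoints(np.asarray(X,float).reshape(-1,1,3),cv2.Rodrigues(E[:3,:3])[0],E[:3,3],K,np.array(c["D"]))[0].reshape(-1,2)
E
python3 - <<'E'
from h import *
cs={n:pickle.load(open(n+"0.pkl","rb")) for n in ["scene","side"]}
for n,(x0,x1,y0,y1) in dict(scene=(195,365,150,285),side=(140,300,150,285)).items():
    cv2.imwrite(f"pics/{n}0z.png",cv2.resize(cs[n]["frame"][y0:y1,x0:x1],None,fx=4.6,fy=4.4,interpolation=cv2.INTER_CUBIC)[:600,:800])
    W=cloud(cs[n]);hsv=cv2.cvtColor(cs[n]["frame"],cv2.COLOR_BGR2HSV)
    roi=np.zeros(W.shape[:2],bool);roi[y0:y1,x0:x1]=1
    dark=(hsv[...,2]<70)&(hsv[...,1]<90)
    for lo,hi in [(.105,.135),(.135,.165),(.165,.19),(.19,.21)]:
        m=roi&(W[...,2]>lo)&(W[...,2]<hi)
        k,l,st,ce=cv2.connectedComponentsWithStats(m.astype(np.uint8))
        for i in range(1,k):
            if st[i,4]>8:
                p=W[l==i]; hs=np.median(hsv[l==i],0)
                print(n,lo,"px",ce[i].round(),"n",st[i,4],"med",np.median(p,0).round(3),"min",p.min(0).round(3),"max",p.max(0).round(3),hs)
E
```

```text
scene 0.105 px [241. 190.] n 90 med [ 0.481 -0.04   0.118] min [ 0.431 -0.049  0.105] max [ 0.491 -0.019  0.135] [12.5 18.  74. ]
scene 0.105 px [211. 204.] n 142 med [ 0.525 -0.136  0.116] min [ 0.508 -0.158  0.105] max [ 0.537 -0.11   0.134] [ 33.   9. 224.]
scene 0.105 px [318. 238.] n 142 med [0.728 0.148 0.12 ] min [0.683 0.139 0.105] max [0.75  0.167 0.135] [15. 54. 57.]
scene 0.135 px [239. 176.] n 66 med [ 0.441 -0.039  0.152] min [ 0.422 -0.051  0.136] max [ 0.446 -0.025  0.165] [13.  38.5 53. ]
scene 0.135 px [242. 186.] n 38 med [ 0.49  -0.033  0.149] min [ 0.485 -0.041  0.135] max [ 0.495 -0.024  0.164] [  0.   3. 103.]
scene 0.135 px [210. 193.] n 72 med [ 0.52  -0.135  0.155] min [ 0.502 -0.148  0.135] max [ 0.527 -0.123  0.161] [ 30.   13.  209.5]
scene 0.135 px [316. 221.] n 71 med [0.684 0.15  0.151] min [0.675 0.142 0.135] max [0.689 0.162 0.165] [ 12.   2. 131.]
scene 0.135 px [322. 237.] n 85 med [0.751 0.149 0.152] min [0.726 0.142 0.135] max [0.755 0.166 0.165] [15. 56. 56.]
scene 0.165 px [239. 170.] n 55 med [ 0.437 -0.038  0.176] min [ 0.427 -0.05   0.165] ma
[... 1813 characters left out ...]
-0.031  0.172] min [ 0.48  -0.042  0.166] max [ 0.495 -0.021  0.18 ] [ 90.   5. 115.]
side 0.165 px [181. 184.] n 20 med [0.673 0.151 0.171] min [0.668 0.14  0.166] max [0.679 0.158 0.178] [ 52.5   6.  117.5]
side 0.165 px [274. 189.] n 49 med [ 0.417 -0.028  0.179] min [ 0.403 -0.055  0.165] max [ 0.435 -0.023  0.19 ] [60. 10. 26.]
side 0.19 px [167. 170.] n 61 med [0.737 0.156 0.196] min [0.721 0.14  0.19 ] max [0.762 0.168 0.203] [105.  15.  33.]
side 0.19 px [275. 184.] n 63 med [ 0.42  -0.036  0.196] min [ 0.405 -0.052  0.191] max [ 0.437 -0.023  0.202] [105.  12.  32.]
side 0.19 px [297. 238.] n 13 med [0.222 0.103 0.202] min [0.216 0.098 0.191] max [0.231 0.106 0.208] [102.  60.  74.]
```

```bash
sleep 1
```

```text
(no output)
```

View pics/scene0z.png

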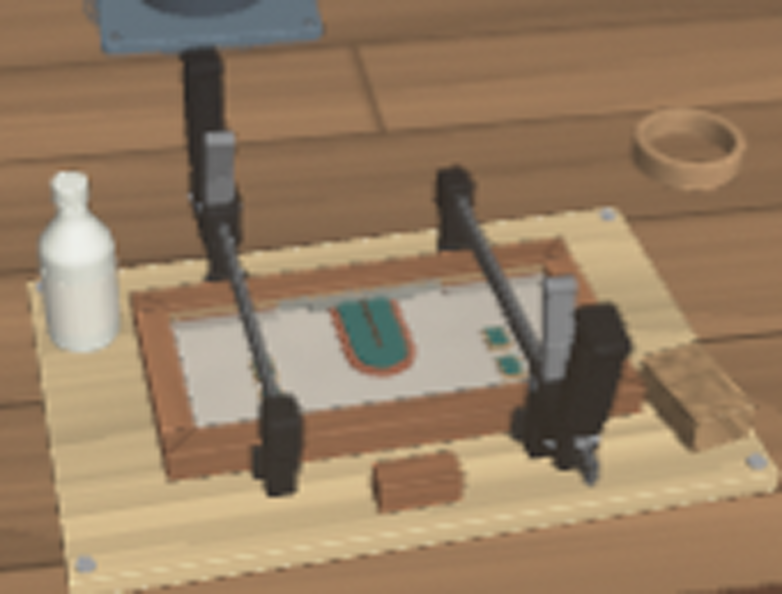

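View pics/side0z.png

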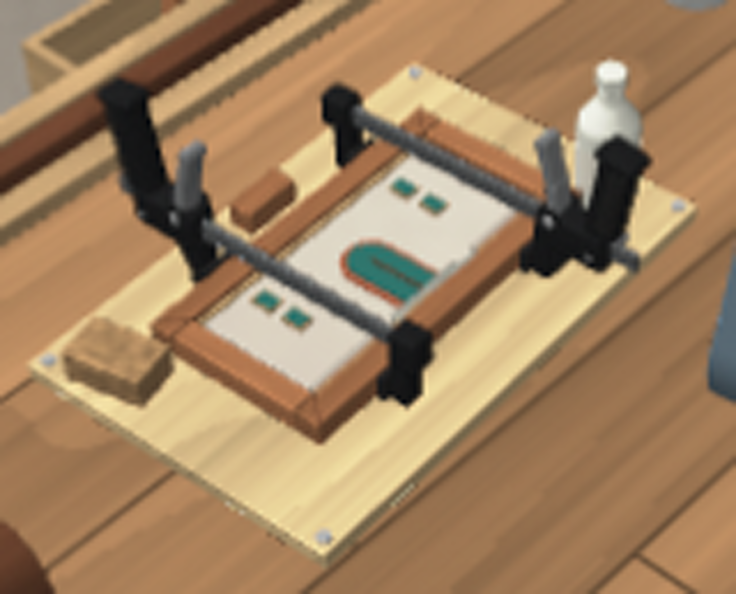

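Run:
```python
from h import *
cs={n:pickle.load(open(n+"0.pkl","rb")) for n in ["scene","side"]}
for n in cs:
    W=cloud(cs[n]);hsv=cv2.cvtColor(cs[n]["frame"],cv2.COLOR_BGR2HSV);f=cs[n]["frame"]
    z=W[...,2]
    for nm,c0,c1 in [("L",(.68,.151),(.53,.13)),("R",(.49,-.032),(.64,-.01))]:
        a=np.array(c0);b=np.array(c1);d=(b-a)/np.linalg.norm(b-a)
        rel=W[...,:2]-a; s=rel@d; o=rel@np.array([-d[1],d[0]])
        m=(z>.086)&(z<.097)&(s>.02)&(s<.13)&(abs(o)<.03)
        P=W[m]
        vx,vy,x,y=cv2.fitLine(P[:,:2].astype(np.float32),cv2.DIST_HUBER,0,.01,.01).ravel()
        if (vx<0)!=(nm=="R"): vx,vy=-vx,-vy
        res=(P[:,:2]-[x,y])@[-vy,vx]
        print(n,nm,len(P),"yaw",np.degrees(np.arctan2(vy,vx)).round(2),"pt",x.round(4),y.round(4),"rms",res.std().round(4),"zmax",P[:,2].max().round(3))
        # trigger pts
        t=(z>.125)&(z<.178)&(abs(s)<.025)&(abs(o)<.025)
        P=W[t]; u=np.array([vx,vy])
        al=(P[:,:2]-[x,y])@u; ac=(P[:,:2]-[x,y])@[-vy,vx]
        for lo in np.arange(.125,.178,.01):
            k=(P[:,2]>=lo)&(P[:,2]<lo+.01)
            if k.any(): print("   z",lo.round(3),k.sum(),"x-along range",np.percentile(al[k],[0,50,100]).round(4),"across",np.percentile(ac[k],[0,50,100]).round(4), "xy",np.median(P[k],0).round(4))
```

```text
scene L 76 yaw 4.24 pt 0.5959 0.1453 rms 0.0023 zmax 0.097
   z 0.125 23 x-along range [0.0889 0.0936 0.0978] across [-0.0093 -0.0023  0.0077] xy [0.6893 0.1501 0.1307]
   z 0.135 23 x-along range [0.087  0.0906 0.0942] across [-0.0093 -0.0016  0.0078] xy [0.6863 0.1505 0.1401]
   z 0.145 23 x-along range [0.0821 0.0885 0.0933] across [-0.0087 -0.0013  0.0072] xy [0.6838 0.1505 0.1507]
   z 0.155 25 x-along range [0.0789 0.0864 0.0884] across [-0.0094 -0.0012  0.01  ] xy [0.682  0.1504 0.1595]
   z 0.165 32 x-along range [0.0748 0.0832 0.0867] across [-0.0099  0.0005  0.011 ] xy [0.6786 0.1521 0.171 ]
   z 0.175 1 x-along range [0.0809 0.0809 0.0809] across [-0.0072 -0.0072 -0.0072] xy [0.677  0.1441 0.1751]
scene R 62 yaw -176.29 pt 0.5669 -0.0279 rms 0.0022 zmax 0.097
   z 0.125 13 x-along range [0.0789 0.0815 0.092 ] across [-0.0085  0.0009  0.0093] xy [ 0.4854 -0.0342  0.1308]
   z 0.135 12 x-along range [0.0767 0.0793 0.0814] across [-0.0088 -0.0004  0.0076] xy [ 0.4879 -0.0327  0.1397]
   z 0.145 14 x-along range [0.0743 0.0766 0.079 ] across [-0.0083 -0.      0.0074] xy [ 0.49
[... 887 characters left out ...]
 0.0777 0.078 ] across [-0.0041 -0.0031  0.005 ] xy [0.674  0.1472 0.1757]
side R 72 yaw -176.39 pt 0.5608 -0.0279 rms 0.0032 zmax 0.097
   z 0.125 17 x-along range [0.0743 0.0856 0.0905] across [-0.0086 -0.0017  0.0102] xy [ 0.4759 -0.0316  0.1312]
   z 0.135 8 x-along range [0.0768 0.084  0.0857] across [-0.0084 -0.0035  0.0066] xy [ 0.4771 -0.0297  0.1406]
   z 0.145 17 x-along range [0.0711 0.0817 0.085 ] across [-0.0105 -0.0005  0.008 ] xy [ 0.4795 -0.0327  0.1497]
   z 0.155 14 x-along range [0.0666 0.0773 0.082 ] across [-0.0111 -0.0024  0.0109] xy [ 0.4837 -0.0302  0.1578]
   z 0.165 19 x-along range [0.0654 0.0752 0.0811] across [-0.0113 -0.0024  0.0092] xy [ 0.4851 -0.0306  0.1719]
```

```bash
cat >> h.py <<'E'
from scipy.spatial.transform import Rotation as Ro
TAU=.45
G=dict(L=(np.array([.670,.1505]),np.radians(3.7)),R=(np.array([.493,-.0325]),np.radians(3.7+180)))
def pose(side,back,z,sg):
    p,psi=G[side];u=np.array([np.cos(psi),np.sin(psi),0]);k=np.array([0,0,1.])
    x=u*np.sin(TAU)-k*np.cos(TAU); zz=sg*(u*np.cos(TAU)+k*np.sin(TAU)); y=np.cross(zz,x)
    r=Ro.from_matrix(np.c_[x,y,zz]).as_rotvec()
    return np.r_[p-u[:2]*back,z],r
E
python3 - <<'E'
from workcell import robot
from h import *
for s in "LR":
  for sg in (1,-1):
    for b,z in [(.055,.32),(.055,.154),(-.02,.154)]:
        p,r=pose(s,b,z,sg); q=robot.ik(p,r); print(s,sg,p.round(3),None if q is None else np.round(q,2))
E
```

```text
L 1 [0.615 0.147 0.32 ] [ 0.06  0.07  1.58  0.    1.04 -0.01]
L 1 [0.615 0.147 0.154] [ 0.06  0.2   1.85  0.01  0.64 -0.01]
L 1 [0.69  0.152 0.154] [ 0.06  0.33  1.68  0.    0.69 -0.01]
L -1 [0.615 0.147 0.32 ] None
L -1 [0.615 0.147 0.154] None
L -1 [0.69  0.152 0.154] None
R 1 [ 0.548 -0.029  0.32 ] [-0.18  0.54  0.94 -0.12  2.1   2.86]
R 1 [ 0.548 -0.029  0.154] [-0.18  0.61  1.21 -0.11  1.76  2.9 ]
R 1 [ 0.473 -0.034  0.154] [-0.21  0.48  1.43 -0.12  1.66  2.88]
R -1 [ 0.548 -0.029  0.32 ] [-0.18  0.54  0.94 -0.12  2.1  -0.29]
R -1 [ 0.548 -0.029  0.154] [-0.18  0.61  1.21 -0.11  1.76 -0.24]
R -1 [ 0.473 -0.034  0.154] [-0.21  0.48  1.43 -0.12  1.66 -0.26]
```

Run:
```python
from workcell import robot
from h import *
robot.command_gripper(0.0)
print(robot.sense()["time_s"],robot.sense()["grip_width"])
p,r=pose("L",.055,.32,1); robot.move_to(p,r); print(robot.sense()["time_s"])
p,r=pose("L",.055,.154,1); robot.servo_line(p,r,feed=.15)
s=robot.sense();print(s["time_s"],s["ee_pos"],p,s["wrist_force"])
for n in ["scene","side","wrist"]:
    c=robot.camera(n);pickle.dump(c,open(f"{n}1.pkl","wb"))
    f=c["frame"]
    if n=="scene": f=f[150:285,195:365]
    if n=="side": f=f[120:285,100:300]
    cv2.imwrite(f"pics/{n}1.png",cv2.resize(f,(640,int(640*f.shape[0]/f.shape[1])),interpolation=cv2.INTER_CUBIC))
```

```text
0.8667 9.50804962033643e-05
3.575
4.8333 [0.61588217 0.14694826 0.15510624] [0.61511464 0.14695072 0.154     ] [ 0.80441098  0.47563886 -0.3411738 ]
```

```bash
sleep 1
```

```text
(no output)
```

View pics/side1.png

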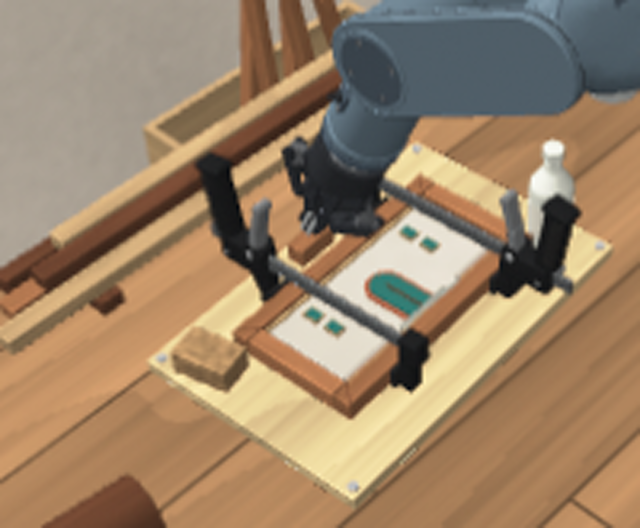

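View pics/wrist1.png

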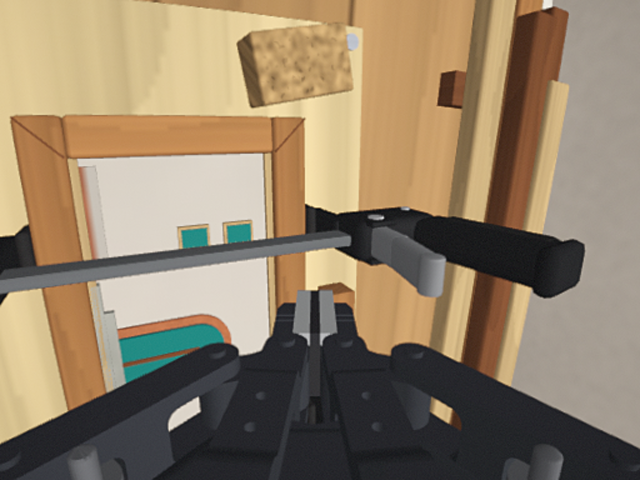

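View pics/scene1.png

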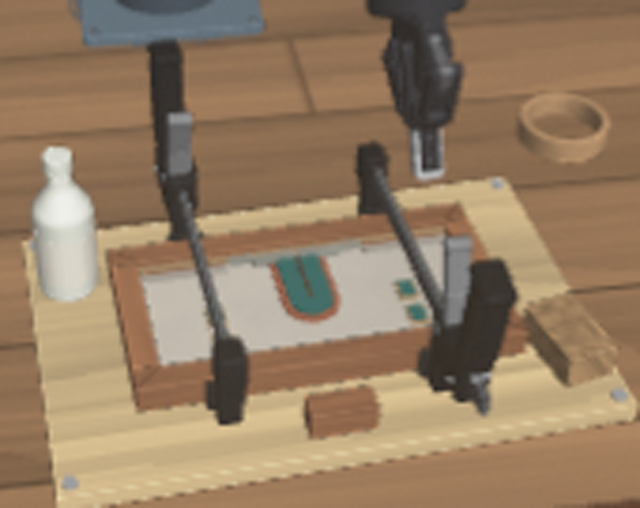

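Run:
```python
from h import *
c=pickle.load(open("wrist1.pkl","rb"));W=cloud(c)
print("TCP px",proj(c,[[.6159,.1469,.1551]])*1.25)
psi=np.radians(3.7);u=np.array([np.cos(psi),np.sin(psi)]);v=np.array([-u[1],u[0]])
z=W[...,2];rel=W[...,:2]-G["L"][0];al=rel@u;ac=rel@v
for lo in np.arange(.12,.18,.01):
    m=(z>lo)&(z<lo+.01)&(al>-.02)&(al<.024)&(abs(ac)<.03)
    print(lo.round(2),m.sum(),np.percentile(al[m],[1,50,99]).round(4),np.percentile(ac[m],[1,50,99]).round(4))
m=(z>.145)&(z<.175)&(al<-.03)&(al>-.09)&(abs(ac)<.04)
print("finger",m.sum(),np.percentile(al[m],[1,50,99]).round(4),np.percentile(ac[m],[1,50,99]).round(4),z[m].min())
```

```text
TCP px [[312.53508424 287.74913253]]
0.12 204 [0.0081 0.0091 0.0179] [-0.0078  0.0041  0.0112]
0.13 197 [0.0056 0.0074 0.015 ] [-0.0073  0.0049  0.0112]
0.14 220 [0.0031 0.005  0.0133] [-0.0077  0.0047  0.0112]
0.15 255 [0.0005 0.0024 0.0106] [-0.0077  0.0047  0.0112]
0.16 331 [-0.0025 -0.001   0.0086] [-0.0085  0.0039  0.0112]
0.17 439 [-0.0019  0.0018  0.0079] [-0.0084  0.0022  0.0111]Traceback (most recent call last):
  File "<stdin>", line 10, in <module>
    return _quantile_unchecked(
        a, q, axis, out, overwrite_input, method, keepdims, weights)
    return _ureduce(a,
                    func=_quantile_ureduce_func,
    ...<5 lines>...
                    overwrite_input=overwrite_input,
                    method=method)
    r = func(a, **kwargs)
    result = _quantile(arr,
                       quantiles=q,
    ...<2 lines>...
                       out=out,
                       weights=wgt)
    slices_having_nans = np.isnan(arr[-1, ...])
                                  ~~~^^^^^^^^^
IndexError: index -1 is out of bounds for axis 0 with size 0
```

```bash
sed -i 's/\[.670,.1505\]/[.669,.152]/' h.py
python3 - <<'E'
from workcell import robot
from h import *
psi=G["L"][1];u=np.r_[np.cos(psi),np.sin(psi),0]
def st(tag):
    s=robot.sense();print(tag,round(s["time_s"],2),"along",round(float((s["ee_pos"]-np.r_[G["L"][0],0])@u),4),"z",s["ee_pos"][2].round(4),"F",s["wrist_force"].round(2));return s
p,r=pose("L",.030,.154,1);robot.servo_line(p,r,feed=.08);st("pre")
p,r=pose("L",-.02,.154,1)
hit=robot.servo_line(p,r,feed=.025,f_stop=10);st(hit)
robot.wait(.2);st("w")
c=robot.camera("wrist");cv2.imwrite("pics/wrist2.png",c["frame"]);pickle.dump(c,open("wrist2.pkl","wb"));st("cam")
E
```

```text
pre 5.43 along -0.0299 z 0.1537 F [ 0.2  -0.87 -0.52]
False 7.58 along 0.0199 z 0.154 F [ 0.37  0.23 -0.19]
w 7.78 along 0.02 z 0.154 F [ 0.23 -0.52  0.8 ]
cam 7.83 along 0.02 z 0.154 F [ 0.41  0.02 -0.03]
```

```bash
sleep 1
```

```text
(no output)
```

View pics/wrist2.png

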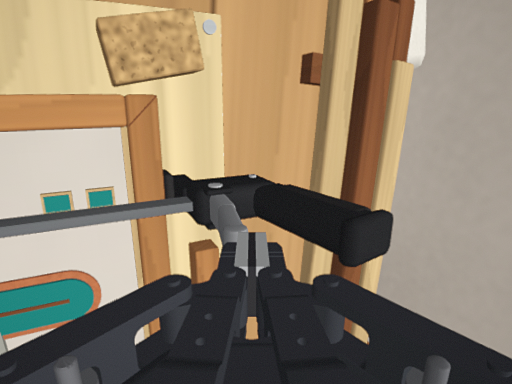

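Run:
```python
from h import *
from workcell import robot
print(robot.sense()["ee_pos"],robot.sense()["ee_rot"],pose("L",-.02,.154,1))
psi=G["L"][1];u=np.array([np.cos(psi),np.sin(psi)]);v=np.array([-u[1],u[0]])
c=pickle.load(open("wrist2.pkl","rb"));E=np.array(c["extrinsics"]);print("cam",-E[:3,:3].T@E[:3,3])
W=cloud(c);z=W[...,2];rel=W[...,:2]-G["L"][0];al=rel@u;ac=rel@v
for (px,py) in [(230,225),(225,212),(218,200),(238,236),(245,250),(260,250),(238,260),(278,262),(252,240),(225,290)]:
    print((px,py),al[py,px].round(4),ac[py,px].round(4),z[py,px].round(4),c["frame"][py,px])
for n in ["scene","side"]:
    c=robot.camera(n);pickle.dump(c,open(f"{n}2.pkl","wb"));f=c["frame"]
    f=f[185:270,270:370] if n=="scene" else f[130:230,130:250]
    cv2.imwrite(f"pics/{n}2.png",cv2.resize(f,(640,int(640*f.shape[0]/f.shape[1])),interpolation=cv2.INTER_CUBIC))
```

```text
[0.68896272 0.15328893 0.15403454] [-0.03618573  1.12030808  0.05767579] (array([0.68895831, 0.15329065, 0.154     ]), array([-0.03618838,  1.12038973,  0.05767033]))
cam [0.61246363 0.21619582 0.30528568]
(230, 225) 0.0037 0.0094 0.1642 [95 93 93]
(225, 212) 0.0091 0.0092 0.1432 [95 94 94]
(218, 200) 0.0136 0.0094 0.119 [98 96 94]
(238, 236) 0.0003 0.0109 0.1824 [131 131 131]
(245, 250) -0.0028 0.0108 0.1968 [133 133 133]
(260, 250) 0.0022 0.0113 0.2005 [131 132 131]
(238, 260) -0.0087 0.0105 0.2032 [133 133 131]
(278, 262) 0.008 0.0069 0.2055 [46 40 40]
(252, 240) 0.0043 0.0107 0.1888 [40 36 39]
(225, 290) -0.0215 0.0117 0.2223 [47 42 44]
```

```bash
sleep 1
```

```text
(no output)
```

View pics/scene2.png

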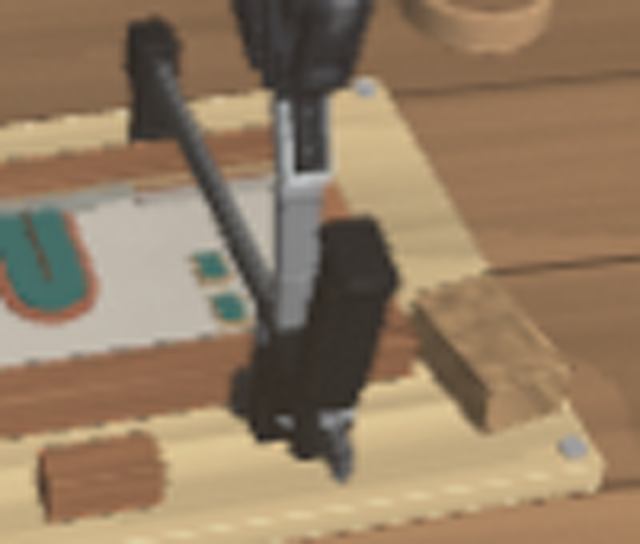

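View pics/side2.png

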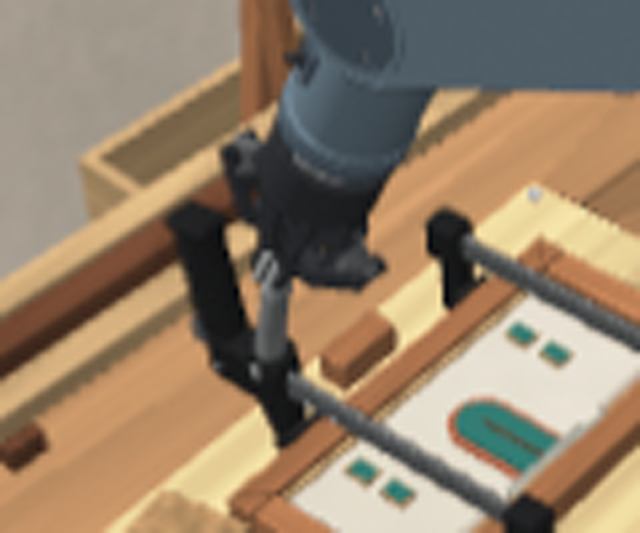

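Run:
```python
from h import *
T=np.array([.68896,.15329,.15403]); R=Ro.from_rotvec([-0.03618573,1.12030808,0.05767579]).as_matrix()
c=pickle.load(open("wrist2.pkl","rb"));W=cloud(c)
print("TCP px",proj(c,[T]), "z cam tcp",(np.array(c["extrinsics"])@np.r_[T,1])[2])
L=(W-T)@R
for py in range(222,262,4):
    print(py,[tuple((L[py,px]*1000).round(0).astype(int)) for px in (230,238,245,252,259,266)])
c=pickle.load(open("scene2.pkl","rb"));W=cloud(c);L=(W-T)@R
print("scene TCP px",proj(c,[T]))
m=(abs(L[...,1])<.02)&(abs(L[...,2])<.03)&(L[...,0]>-.06)&(L[...,0]<.03)
ys,xs=np.nonzero(m)
for y in sorted(set(ys)):
    k=xs[ys==y]; x=k[len(k)//2]; print(y,x,len(k),(L[y,x]*1000).round(0),W[y,x].round(3),c["frame"][y,x])
```

```text
TCP px [[250.15964558 230.15205294]] z cam tcp 0.17964060923603575
222 [(np.int64(-12), np.int64(10), np.int64(-11)), (np.int64(-12), np.int64(9), np.int64(-6)), (np.int64(167), np.int64(-58), np.int64(-7)), (np.int64(171), np.int64(-59), np.int64(1)), (np.int64(175), np.int64(-61), np.int64(9)), (np.int64(179), np.int64(-62), np.int64(18))]
226 [(np.int64(-18), np.int64(10), np.int64(-10)), (np.int64(-17), np.int64(9), np.int64(-6)), (np.int64(-16), np.int64(9), np.int64(-3)), (np.int64(171), np.int64(-64), np.int64(1)), (np.int64(175), np.int64(-65), np.int64(9)), (np.int64(179), np.int64(-67), np.int64(18))]
230 [(np.int64(-23), np.int64(9), np.int64(-10)), (np.int64(-23), np.int64(9), np.int64(-6)), (np.int64(-21), np.int64(8), np.int64(-2)), (np.int64(171), np.int64(-69), np.int64(1)), (np.int64(175), np.int64(-70), np.int64(10)), (np.int64(179), np.int64(-72), np.int64(18))]
234 [(np.int64(-24), np.int64(8), np.int64(-10)), (np.int64(-31), np.int64(11), np.int64(-6)), (np.int64(-31), np.int64(11), np.int64(-2)), (np.int64(-32), np.int64(11), np.int64(1)), (np.int64(-32), np.int
[... 2860 characters left out ...]
]
220 316 7 [-4. -3. -3.] [0.685 0.15  0.156] [134 133 133]
221 316 7 [-0. -3. -5.] [0.685 0.15  0.152] [134 133 133]
222 316 7 [ 2. -4. -3.] [0.687 0.149 0.15 ] [133 133 133]
223 316 7 [ 6. -3. -6.] [0.687 0.15  0.146] [133 133 132]
224 316 7 [10. -2. -9.] [0.685 0.151 0.141] [133 132 132]
225 316 7 [12. -3. -8.] [0.688 0.15  0.14 ] [133 133 133]
226 316 7 [14. -4. -5.] [0.691 0.15  0.139] [133 133 133]
227 316 7 [18. -3. -8.] [0.69  0.15  0.134] [132 131 131]
228 316 6 [21. -3. -8.] [0.691 0.15  0.131] [137 138 137]
229 316 6 [24. -3. -8.] [0.692 0.15  0.129] [130 130 130]
230 316 6 [ 28.  -2. -12.] [0.69  0.151 0.123] [128 128 128]
231 313 1 [ 29. -11. -11.] [0.693 0.142 0.123] [93 95 96]
```

Run:
```python
from h import *
T=np.array([.68896,.15329,.15403]); R=Ro.from_rotvec([-0.03618573,1.12030808,0.05767579]).as_matrix()
for n in ["wrist2","scene2","side2"]:
    c=pickle.load(open(n+".pkl","rb"));W=cloud(c);L=(W-T)@R
    for lo in range(-120,-20,10):
        m=(L[...,0]*1000>lo)&(L[...,0]*1000<=lo+10)&(abs(L[...,1])<.045)&(abs(L[...,2])<.08)&(W[...,2]>.175)&(c["frame"].max(-1)<110)
        if m.sum()>3:print(n,lo,m.sum(),"z",(np.percentile(L[...,2][m],[1,99])*1000).round(),"y",(np.percentile(L[...,1][m],[1,99])*1000).round())
```

```text
wrist2 -120 8798 z [-54.  57.] y [ 7. 20.]
wrist2 -110 11294 z [-55.  57.] y [-2. 18.]
wrist2 -100 8286 z [-48.  50.] y [-7. 18.]
wrist2 -90 5963 z [-40.  42.] y [-8. 13.]
wrist2 -80 3732 z [-34.  35.] y [-8. 14.]
wrist2 -70 992 z [-20.  21.] y [-11.  14.]
wrist2 -60 282 z [-13.  14.] y [ 6. 11.]
wrist2 -50 391 z [-12.  14.] y [ 6. 11.]
wrist2 -40 277 z [-12.  14.] y [ 6. 11.]
wrist2 -30 689 z [42. 58.] y [-11.  11.]
scene2 -120 87 z [-54.  64.] y [-18.  18.]
scene2 -110 79 z [-53.  62.] y [-18.  12.]
scene2 -100 72 z [-47.  53.] y [-17.  11.]
scene2 -90 55 z [-38.  45.] y [-15.  13.]
scene2 -80 54 z [-29.  37.] y [-13.  10.]
scene2 -70 23 z [-9. 23.] y [-13.   6.]
scene2 -60 19 z [ 6. 17.] y [-7.  5.]
scene2 -50 20 z [-1. 17.] y [-11.   5.]
scene2 -40 19 z [-4. 16.] y [-11.   5.]
scene2 -30 11 z [53. 60.] y [-12.   8.]
side2 -120 74 z [-60.  59.] y [-11.  17.]
side2 -110 46 z [-52.  61.] y [-5. 17.]
side2 -100 41 z [-44.  50.] y [-8. 16.]
side2 -90 50 z [-36.  45.] y [-12.  13.]
side2 -80 29 z [-30.  34.] y [-11.  11.]
side2 -70 15 z [-23.  16.] y [-1. 11.]
side2 -60 7 z [-12.   3.] y [ 1. 11.]
side2 -50 11 z [-12.  16.] y [ 1. 11.]
side2 -40 7 z [-10.  14.] y [-11.  10.]
side2 -30 18 z [ 2. 71.] y [-14.  13.]
```

```bash
cat >> h.py <<'E'
_p0=pose
def pose(side,back,ztip,sg):   # real finger tip sits 28 mm behind the reported TCP
    p,r=_p0(side,back,ztip,sg)
    return p+.028*Ro.from_rotvec(r).as_matrix()[:,0],r
def st(robot,side,tag):
    psi=G[side][1];u=np.r_[np.cos(psi),np.sin(psi),0]
    s=robot.sense();tip=s["ee_pos"]-.028*Ro.from_rotvec(s["ee_rot"]).as_matrix()[:,0]
    print(tag,round(s["time_s"],2),"tip along",round(float((tip-np.r_[G[side][0],0])@u),4),"z",tip[2].round(4),"Fu",round(float(s["wrist_force"]@u),2),s["wrist_force"].round(2))
    return s
E
python3 - <<'E'
from workcell import robot
from h import *
z0=.179
p,r=pose("L",.045,z0,1);robot.servo_line(p,r,feed=.12)
p,r=pose("L",.045,.150,1);robot.servo_line(p,r,feed=.08);st(robot,"L","down")
p,r=pose("L",.020,.150,1);robot.servo_line(p,r,feed=.08);st(robot,"L","pre")
c=robot.camera("wrist");cv2.imwrite("pics/wrist3.png",c["frame"])
p,r=pose("L",-.021,.150,1)
hit=robot.servo_line(p,r,feed=.025,f_stop=8);st(robot,"L",hit)
robot.wait(.15);st(robot,"L","w")
c=robot.camera("wrist");cv2.imwrite("pics/wrist4.png",c["frame"])
E
```

```text
down 9.04 tip along -0.0447 z 0.1496 Fu 0.04 [0.02 0.34 0.75]
pre 9.51 tip along -0.0199 z 0.15 Fu -0.25 [-0.25 -0.11  0.67]
True 10.72 tip along 0.0105 z 0.1493 Fu -0.95 [-0.92 -0.35  1.28]
w 10.88 tip along 0.0102 z 0.1488 Fu -1.38 [-1.42  0.56  1.68]
```

```bash
sleep 1
```

```text
(no output)
```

View pics/wrist3.png

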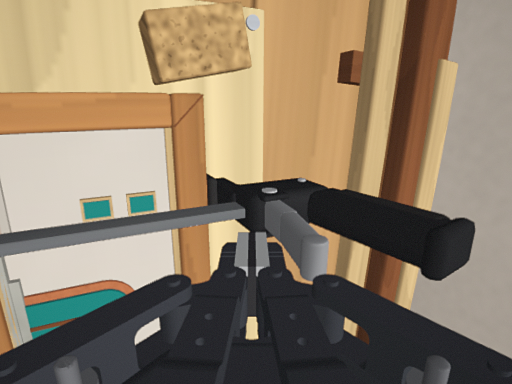

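View pics/wrist4.png

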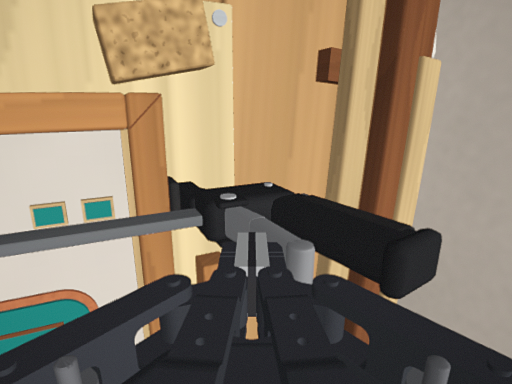

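Run:
```python
from workcell import robot
from h import *
b=-.0105
for i in range(12):
    b-=.001
    p,r=pose("L",b,.150,1);robot.servo_line(p,r,feed=.02);robot.wait(.05)
    s=st(robot,"L",round(b,4))
    u=np.r_[np.cos(G["L"][1]),np.sin(G["L"][1]),0]
    if s["wrist_force"]@u<-9: break
```

```text
-0.0115 11.22 tip along 0.0107 z 0.1491 Fu -3.89 [-3.9   0.01 -0.91]
-0.0125 11.53 tip along 0.0109 z 0.1491 Fu -8.12 [-8.04 -1.58  1.54]
-0.0135 11.82 tip along 0.0111 z 0.149 Fu -12.5 [-12.37  -2.32   5.64]
```

Run:
```python
from workcell import robot
from h import *
p,r=pose("L",-.0144,.150,1);robot.servo_line(p,r,feed=.02);st(robot,"L","h0")
robot.wait(.8);st(robot,"L","h1");robot.wait(.8);st(robot,"L","h2")
c=robot.camera("side");cv2.imwrite("pics/side5.png",c["frame"][130:230,130:250].repeat(5,0).repeat(5,1));pickle.dump(c,open("side5.pkl","wb"))
p,r=pose("L",.045,.150,1);robot.servo_line(p,r,feed=.06);st(robot,"L","out")
robot.wait(.2)
c=robot.camera("wrist");cv2.imwrite("pics/wrist6.png",c["frame"]);pickle.dump(c,open("wrist6.pkl","wb"))
W=cloud(c);psi=G["L"][1];u=np.array([np.cos(psi),np.sin(psi)]);v=np.array([-u[1],u[0]])
z=W[...,2];rel=W[...,:2]-G["L"][0];al=rel@u;ac=rel@v
for lo in np.arange(.12,.18,.01):
    m=(z>lo)&(z<lo+.01)&(al>-.02)&(al<.024)&(abs(ac)<.03)
    print(lo.round(2),m.sum(),np.percentile(al[m],[1,50,99]).round(4) if m.any() else 0)
```

```text
h0 12.07 tip along 0.0112 z 0.149 Fu -16.32 [-16.2   -2.27   7.79]
h1 12.88 tip along 0.0112 z 0.149 Fu -17.44 [-17.3   -2.69   7.56]
h2 13.68 tip along 0.0112 z 0.149 Fu -16.4 [-16.27  -2.43   7.49]
out 14.87 tip along -0.0446 z 0.1502 Fu 0.86 [ 0.88 -0.22  0.69]
0.12 298 [0.0089 0.0101 0.0193]
0.13 291 [0.0064 0.0084 0.0175]
0.14 349 [0.004  0.0059 0.0148]
0.15 401 [0.0014 0.0034 0.0123]
0.16 502 [-0.002  -0.0001  0.0097]
0.17 654 [-0.0012  0.0025  0.0087]
```

```bash
sleep 1
```

```text
(no output)
```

View pics/side5.png

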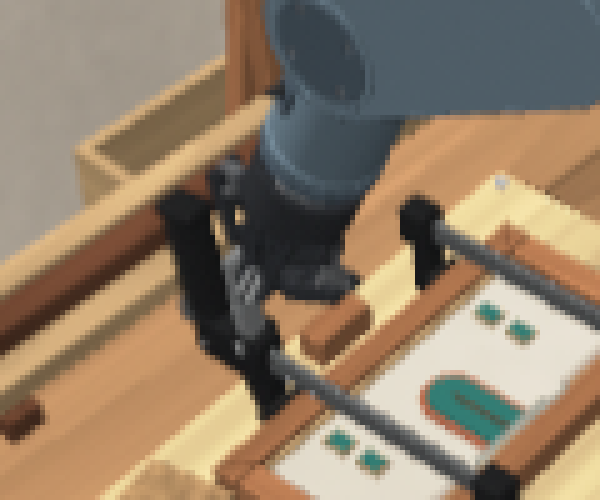

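View pics/wrist6.png

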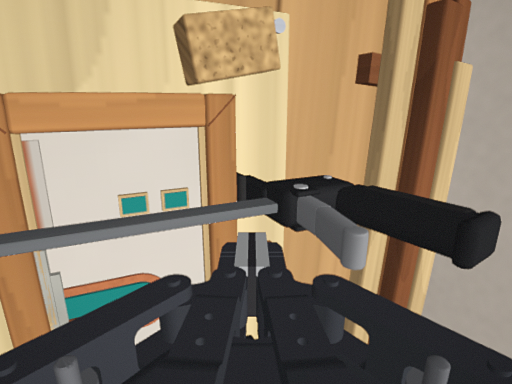

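Left trigger came up firm at about 18 mm of travel, held at 16–17 N for 1.6 s, and is out again (same face position as before). Now the right one.

Run:
```python
from workcell import robot
from h import *
p,r=pose("L",.045,.30,1);robot.servo_line(p,r,feed=.2)
p,r=pose("R",.05,.30,-1);robot.move_to(p,r);st(robot,"R","above")
p,r=pose("R",.05,.20,-1);robot.servo_line(p,r,feed=.15);st(robot,"R","down")
c=robot.camera("wrist");cv2.imwrite("pics/wrist7.png",c["frame"]);pickle.dump(c,open("wrist7.pkl","wb"))
W=cloud(c);psi=G["R"][1];u=np.array([np.cos(psi),np.sin(psi)]);v=np.array([-u[1],u[0]])
z=W[...,2];rel=W[...,:2]-G["R"][0];al=rel@u;ac=rel@v
for lo in np.arange(.12,.18,.01):
    m=(z>lo)&(z<lo+.01)&(al>-.02)&(al<.024)&(abs(ac)<.03)
    print(lo.round(2),m.sum(),np.percentile(al[m],[1,50,99]).round(4) if m.any() else 0,np.percentile(ac[m],[1,50,99]).round(4) if m.any() else 0)
```

```text
above 16.99 tip along -0.05 z 0.2989 Fu -0.33 [0.27 0.94 0.08]
down 17.81 tip along -0.0504 z 0.2011 Fu -0.57 [0.55 0.32 0.8 ]
0.12 160 [0.0075 0.0088 0.0179] [-0.0104 -0.0037  0.0083]
0.13 138 [0.0052 0.0072 0.0165] [-0.0103 -0.005   0.008 ]
0.14 157 [0.0028 0.0046 0.0139] [-0.0104 -0.0054  0.0088]
0.15 175 [0.0002 0.002  0.0109] [-0.0105 -0.0047  0.0084]
0.16 251 [-0.0029 -0.0014  0.0101] [-0.0103 -0.0046  0.009 ]
0.17 433 [-0.0022  0.0021  0.0092] [-0.0101 -0.001   0.0091]
```

```bash
sleep 1
```

```text
(no output)
```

View pics/wrist7.png

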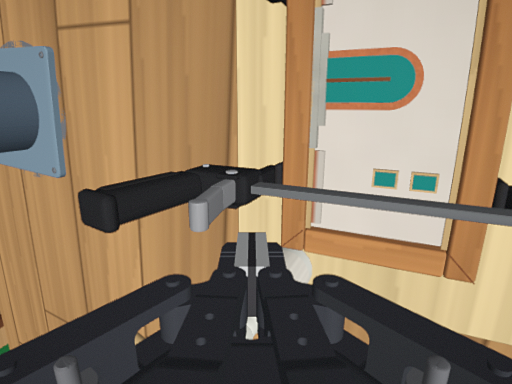

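Run:
```python
from workcell import robot
from h import *
u=np.r_[np.cos(G["R"][1]),np.sin(G["R"][1]),0]
p,r=pose("R",.05,.150,-1);robot.servo_line(p,r,feed=.12)
p,r=pose("R",.02,.150,-1);robot.servo_line(p,r,feed=.08);st(robot,"R","pre")
p,r=pose("R",-.021,.150,-1)
hit=robot.servo_line(p,r,feed=.025,f_stop=8);s=st(robot,"R",hit)
robot.wait(.15);s=st(robot,"R","w")
tip=s["ee_pos"]-.028*Ro.from_rotvec(s["ee_rot"]).as_matrix()[:,0]
b=-float((tip-np.r_[G["R"][0],0])@u)
for i in range(8):
    if b-.0012<-.026 or not hit: print("limit");break
    if s["wrist_force"]@u<-13: break
    b-=.001
    p,r=pose("R",b,.150,-1);robot.servo_line(p,r,feed=.02);robot.wait(.05)
    s=st(robot,"R",round(b,4))
```

```text
pre 18.95 tip along -0.0205 z 0.1507 Fu 0.13 [-0.17  0.54  0.93]
True 20.23 tip along 0.0142 z 0.15 Fu -1.64 [1.61 0.48 2.09]
w 20.38 tip along 0.0142 z 0.1498 Fu -2.72 [2.71 0.33 2.83]
-0.0152 20.68 tip along 0.0144 z 0.1499 Fu -5.09 [5.06 0.64 1.38]
-0.0162 20.98 tip along 0.0145 z 0.1499 Fu -6.72 [6.63 1.68 1.25]
-0.0172 21.28 tip along 0.0146 z 0.15 Fu -9.38 [9.28 1.81 0.48]
-0.0182 21.58 tip along 0.0146 z 0.15 Fu -12.38 [12.29  1.67  0.78]
-0.0192 21.88 tip along 0.0147 z 0.15 Fu -15.52 [15.41  2.15  1.17]
```

Run:
```python
from workcell import robot
from h import *
st(robot,"R","h0");robot.wait(.8);st(robot,"R","h1");robot.wait(.8);st(robot,"R","h2")
c=robot.camera("side");cv2.imwrite("pics/side8.png",c["frame"][130:250,200:320].repeat(5,0).repeat(5,1))
p,r=pose("R",.05,.150,-1);robot.servo_line(p,r,feed=.06);st(robot,"R","out")
p,r=pose("R",.05,.20,-1);robot.servo_line(p,r,feed=.15)
c=robot.camera("wrist");cv2.imwrite("pics/wrist9.png",c["frame"])
W=cloud(c);psi=G["R"][1];u=np.array([np.cos(psi),np.sin(psi)]);v=np.array([-u[1],u[0]])
z=W[...,2];rel=W[...,:2]-G["R"][0];al=rel@u;ac=rel@v
for lo in np.arange(.12,.18,.01):
    m=(z>lo)&(z<lo+.01)&(al>-.02)&(al<.024)&(abs(ac)<.03)
    print(lo.round(2),m.sum(),np.percentile(al[m],[1,50,99]).round(4) if m.any() else 0)
p,r=pose("R",.05,.30,-1);robot.servo_line(p,r,feed=.2);st(robot,"R","up")
for n in ["scene","side"]:
    c=robot.camera(n);cv2.imwrite(f"pics/{n}9.png",c["frame"])
```

```text
h0 21.88 tip along 0.0147 z 0.15 Fu -15.52 [15.41  2.15  1.17]
h1 22.68 tip along 0.0147 z 0.15 Fu -15.02 [14.89  2.39  0.22]
h2 23.48 tip along 0.0147 z 0.15 Fu -15.25 [15.16  1.81  0.69]
out 24.83 tip along -0.0497 z 0.1501 Fu -0.16 [ 0.15  0.07 -0.32]
0.12 160 [0.0076 0.0088 0.017 ]
0.13 142 [0.0053 0.007  0.0167]
0.14 159 [0.0027 0.0047 0.0139]
0.15 184 [0.0001 0.002  0.0109]
0.16 243 [-0.0027 -0.0015  0.0084]
0.17 440 [-0.0021  0.002   0.0089]
up 26.02 tip along -0.0497 z 0.2985 Fu -0.64 [ 0.7  -0.87 -0.2 ]
```

```bash
sleep 1
```

```text
(no output)
```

View pics/side8.png

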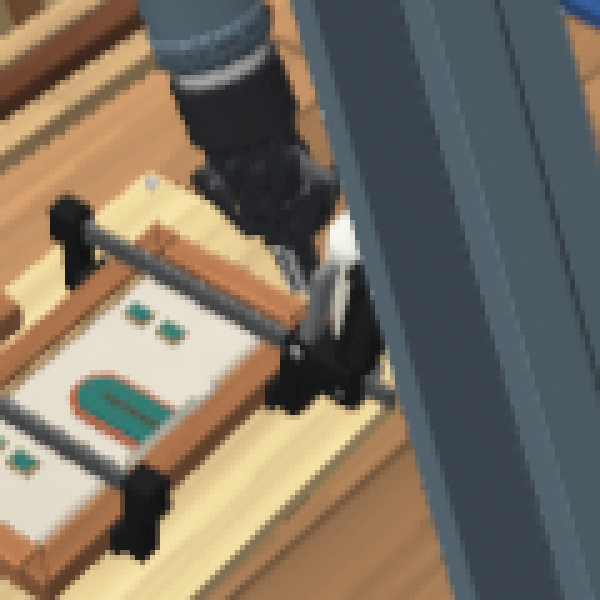

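View pics/scene9.png

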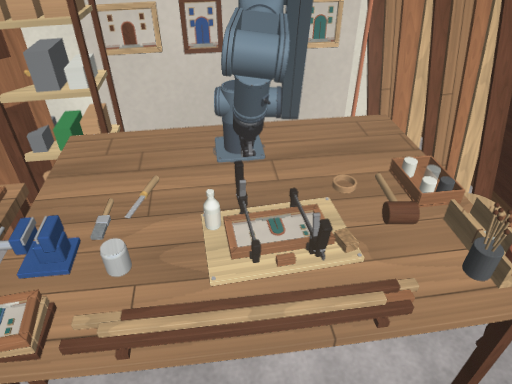

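View pics/side9.png

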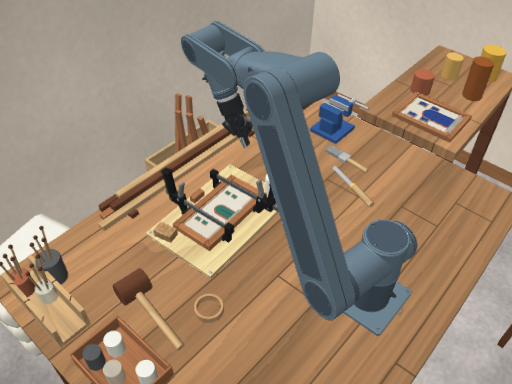

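Side8 shows the right trigger pressed with a gap left before the handle. The final views show both triggers out, the bystanders where they were, and the robot clear.

```bash
python3 -c "
from workcell import robot
robot.job_done();print(robot.sense()['time_s'])"
```

```text
the job is handed in; nothing more can be done
the job is handed in; nothing more can be done
```

I checked both clamps, left then right, and both triggers came up firm short of the handle, so both clamps are still tight. I pressed each one from the front with the shut fingers.

| Clamp | Travel to the stop (estimated) | Force held | Time held |
|---|---|---|---|
| Left | about 18 mm | 16–17 N | 1.6 s |
| Right | about 22 mm | about 15 N | 1.6 s |

- **Triggers out:** after letting go, the camera depth showed each trigger's face back within about 1 mm of where it started.
- **Bench and robot:** by eye, the final pictures show everything else where it was. The robot was clear with no force on the wrist, and I handed the job in at about 26 s.
- **First try missed:** my first press on the left clamp went over the top of the trigger. The cameras showed the real fingertips about 28 mm behind the reported TCP, which disagrees with the description. There was no contact force, and the pictures showed the trigger still right out. I corrected for the offset and both presses then worked.

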